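# Open the ribbon winder and hold its crank ready

### The arm

A 7-joint arm with a two-finger parallel gripper is mounted at the origin on the work surface. World frame = base frame: x ahead of the robot, y to its left, z up, the work surface at z = 0. Lengths are in m, angles in rad, forces in N, time in s.
With the tool pointing down it reaches from about 0.425 to 0.875 m from the base axis. Payload 4.7 kg.
Tool frame: the origin (TCP) lies on the centre line of the jaws, within the pads' length; the fingertips stand 19 mm ahead of it and the grasp point (between the pads) is the TCP; y points along the fingers, x is the direction in which the jaws open and shut, and the axes are right-handed (so a half turn about y gives the same grasp; the last joint's range is limited). The gripper opens to 87 mm and grips with 3 to 60 N. Pads are 19 mm wide; open, the fingers measure 117 mm over their backs; the gripper's body (75 mm by 190 mm) begins 51 mm behind the grasp point.
Start: joints at [1.163, 0.321, -0.07, 1.45, 0.023, 1.371, -0.057], TCP at [0.266, -0.593, 0.242] pointing down, gripper open.
Joint ranges: [-2.86, 2.86], [-0.3, 2.09], [-1.38, 1.24], [0.06, 2.45], [-1.56, 4.7], [0.09, 2.05], [-2.69, 2.69]. Speed limits (rad/s): [2.57, 2.57, 3.14, 3.14, 3.14, 3.14, 3.14].

### API

Orientations are given as a rotation vector (axis times angle).
In Python, from plant import telemetry, imaging, order gives the robot as it stands.
- The arm moves only by the tool jog_arm, never from a script. Its argument "series" is text: rows parted by semicolons, each of 7 numbers parted by spaces: the turn, a rotation vector about the tool's x, y, z in units of 6 degrees (1.0 is 6 degrees), then the shift along the tool's x, y, z in units of 50 mm (1.0 is 50 mm), then the gripper's target within -1 to 1 (fully open at 1, half-way at 0, shut at -1). A call has 1 to 8 rows; each row shifts and turns the commanded pose from where the row before left it, along the tool's axes as they then stand; what a row does not reach is not made up. A row lasts 1/10 s, in which the tool goes at most 50 mm and 8.59 degrees, less where a joint would pass 70% of its speed; a pose out of reach is approached as far as the arm can. A call is refused whole if a number of a shift passes 1 or a number of a turn 1, either way. A call with a gripper value outside its range is refused whole. The fingers move at their own pace and stop on an object; the grip force is fixed at half the most. Time passes only in rows, so rows that do not move let the fingers close. It gives the time, the measured TCP pose, the force and the opening at its end, in the units of the state.
- telemetry.state(): the state, without advancing time (a new reading comes with each control period).
- imaging.capture(name): name is "scene" or "top" or "wrist"; returns a dict with "image" (400x640x3 uint8, blue, green, red), "range_z" (400x640 float32, m along the optical axis (not along the pixel's ray), 0 where there is no reading), "K" (3x3 intrinsics, pixels), "D" ([k1, k2, p1, p2, k3] as OpenCV has them; the pictures are not rectified), "xyz" and "rotation" of the camera in the world; the wrist camera has in their place "tool_from_camera" (4x4, takes a point from camera to tool coordinates, whose origin is the TCP and whose axes are the tool frame's). Camera axes: x right, y up, looking along -z (the intrinsics and any distortion apply to the point x, -y, -z); pixel columns grow to the right and rows downward; lengths in m; the calibration is good to about 2 mm. A picture is of the moment at which its call begins: read the wrist's pose just before it.
- order.hand_in(): hands the job in, once; it reports no verdict.
The state is a dict: "t": time; "joint_positions": joint angles; "dq": joint speeds; "tau": joint torques, N m; "position": TCP position; "ee_rot": TCP orientation; "force": force on the tool from outside, world axes, zero at the start; "wrist_torque": the same for the moment, N m; "grip_width": finger opening in m.
Only numpy, scipy, OpenCV 4.12 (cv2) and the standard library are available. Lean on these libraries where they do the work, as an engineer would, in place of code of your own. Each camera call takes 0.05 s, during which the arm holds its last target. There are 200 camera calls.

### The job

Pick up the blade opener and, with its blade in the slot under the front edge of the ribbon winder's cover, lever the cover up until it stands open, upright or a little beyond; only the blade may touch the winder or its cover, never the robot itself. Lay the opener flat on the table, then lift the crank arm by its balance point (the yellow band) and finish still holding it, level and still, with its hub straight above the spindle and about 5 cm above the winder's rim, touching nothing else. Leave the spools, gift box, tape dispenser and jar where they are.

Things in the scene. Friction and masses are not known exactly. Their poses are not given: they have to be found in the camera images.
- opener_grip (a point): Centre of the handle of the blade opener, half-way up (13 mm above its underside); about its balance point. Opener: wooden handle 100 long (from 60 behind this point to 40 ahead), 18 wide, 26 tall, brass collar, then a flat steel blade 20 wide and 2.5 thick. x axis: along the tool towards the blade; z up. It starts lying flat on the table; 110 g.
- opener_tip (a point): Middle of the blade's end, 100 mm ahead of opener_grip along its x axis, at half the blade's thickness (5.5 mm above the tool's underside, that is 7.5 mm below the level of opener_grip). The blade's free length is 51 mm.
- pry_slot (a point): Middle of the front wall of the ribbon winder, at the level of the cover's underside (60 mm above the table). Below this point a slot 56 wide and 14 high is cut through the 6 mm wall, for the blade. Axes: x points horizontally from the front to the hinge side (away from the robot, winder yaw within 0.3), y along the front, z up.
- cover_edge (a point): Middle of the lower front edge of the winder's blue cover (flat plate 144 x 144, 6 thick, 120 g). Closed, it lies 8 mm in front of pry_slot at the same level. It is 148 mm from the hinge line.
- cover (a joint): Angle of the cover about its hinge, which runs along the far top edge of the winder (140 mm beyond pry_slot along x, 60 mm above the table, along y): 0 shut, 1.57 upright, 1.9 stop. The hinge is stiff: the cover stays where it is left; lifting at the front edge takes about 1.5 N.
- spindle_top (a point): Top centre of the upright steel spindle (12 diameter) in the middle of the winder, 47 mm above the table, 13 mm below the rim, under the cover. Axes as pry_slot.
- crank_balance (a point): Balance point of the crank arm: on its bar, half-way up it, marked by a yellow band 8 wide. Bar 14 wide and 16 tall, its middle 14 mm above the table as the crank lies. x axis: along the bar towards the black handle; z up. Crank: about 0.5 kg (0.4 to 0.65), dark steel hub 48 diameter and 30 high at one end, light boss 22 diameter at the other carrying an upright black handle 20 diameter, its top 66 mm above the underside.
- crank_hub (a point): Underside centre of the crank's hub, on the axis of its bore: 46 mm from crank_balance on the side away from the handle and 14 mm below it. The handle's axis is 160 mm from the hub's axis. Axes as crank_balance.
- spool_red: Bystander: burgundy ribbon spool with white rims, 90 diameter, 55 high; origin under its centre.
- spool_gold: Bystander: gold ribbon spool with white rims, 90 diameter, 40 high; origin under its centre.
- spool_black: Bystander: dull gold spool with black rims, 76 diameter, 50 high; origin under its centre.
- gift_box: Bystander: gold gift box with burgundy bow, 75 x 110, 60 high; origin under its centre.
- tape_dispenser: Bystander: black tape dispenser, 130 x 50, 72 high; origin under its centre.
- tag_jar: Bystander: glass jar with brass cap, 64 diameter, 62 high; origin under its centre.
- winder: The fixed ribbon winder: grey box 140 x 140, 60 high, on a dark foot plate 156 x 216 x 8, with two brass ribbon guide rollers 44 high at each side, 95 mm from its middle line. Origin in the middle of its underside.
Things that resemble listed ones, but are neither listed nor needed, are in the scene too. Leave any green or orange look-alike of the part that bears crank_balance alone.

How it is judged:
On the way, in this order (a step that is already met when the one before it is completed fails the run):
1. the blade is levering the cover up (value of joint cover above 0.15 rad and contact force between opener and winder above 0.2 N), for 0.05 s.
2. the cover stands open (value of joint cover above 1.3 rad), for 0.2 s.
3. the opener lies flat on the table, let go (height (world z) of opener_grip below 0.02 m and angle between opener_grip's own z axis and vertical below 0.1 rad and contact force between the fingers and opener below 0.1 N), for 0.2 s.
4. the crank is lifted clear of the table (height (world z) of crank_hub above 0.06 m), for 0.2 s.
At the end, for the whole second after the job is handed in: For a second: cover open 1.3 rad or more; opener flat on the table, at rest; crank gripped within 20 mm of its balance point, tilt under 0.1 rad, hub within 15 mm of the spindle's axis, its underside 85 to 140 mm above the table (25 to 80 above the rim), still, touching only the gripper (value of joint cover above 1.3 rad and height (world z) of opener_grip between 0.008 and 0.02 m and angle between each of opener_grip, crank_balance's own z axis and vertical below 0.1 rad and linear speed of opener below 0.02 m/s and contact force between the fingers and crank above 1 N and horizontal distance between the grasp point and crank_balance below 0.02 m and horizontal distance between crank_hub and spindle_top below 0.015 m and height (world z) of crank_hub between 0.085 and 0.14 m and linear speed of crank below 0.03 m/s and angular speed of crank below 0.2 rad/s and contact force between crank and spool_red below 0.2 N and contact force between crank and spool_gold below 0.2 N and contact force between crank and spool_black below 0.2 N and contact force between crank and gift_box below 0.2 N and contact force between crank and tape_dispenser below 0.2 N and contact force between crank and tag_jar below 0.2 N and contact force between crank and winder below 0.2 N and contact force between crank and opener below 0.2 N); the arm keeps its last pose, push and grip.
It fails at once if the robot itself (fingers or arm) touches the winder or its cover (contact force between any of the fingers, the arm and winder above 1 N).
It fails at once if a bystander is moved more than 30 mm or tipped (distance of any of spool_red, spool_gold, spool_black, gift_box, tape_dispenser, tag_jar from where it was at the start of the episode above 0.03 m or angle between any of spool_red, spool_gold, spool_black, gift_box, tape_dispenser, tag_jar's own z axis and vertical above 0.3 rad).
It also fails if it takes over 67 s, if anything falls off the work surface, if the arm or the gripper's body presses on something with over 40 N, if the wrist force passes 120 N, or if a joint passes its speed limit or range.

## Working session

There is one attempt and no reset: what is moved stays moved. The work goes in short steps, Python scripts to look and compute and a tool call to move; the robot and the scene stay as the last step left them, time stands still between calls to the robot, and variables do not carry over. Pictures are saved under pics/ and viewed, about 8 in all and at most 12, crops included, and the job is handed in when it is done.

Besides the shell and the picture viewer there is one more tool, called after "Request:" as name(argument=value, ...) on one line, values as JSON. jog_arm: Moves the arm, as the interface text tells. Its arguments: {"type":"object","properties":{"series":{"type":"string"}},"required":["series"]}

```bash
mkdir -p pics; ls; cat > h.py <<'E'
import numpy as np, cv2, pickle, sys
from scipy.spatial.transform import Rotation as R
from plant import telemetry, imaging, order
def cap(name):
    s=telemetry.state(); c=imaging.capture(name); c['state']=s
    if name=='wrist':
        T=np.array(c['tool_from_camera']); Rt=R.from_rotvec(s['ee_rot']).as_matrix()
        c['Rm']=Rt@T[:3,:3]; c['p']=Rt@T[:3,3]+np.array(s['position'])
    else:
        r=np.array(c['rotation']); c['Rm']=r if r.shape==(3,3) else R.from_rotvec(r).as_matrix(); c['p']=np.array(c['xyz'])
    return c
def ray(c,uv):
    q=cv2.undistortPoints(np.array(uv,float).reshape(-1,1,2),np.array(c['K']),np.array(c['D'])).reshape(-1,2)
    d=np.c_[q[:,0],-q[:,1],-np.ones(len(q))]
    return d@c['Rm'].T
def at_z(c,uv,z):
    d=ray(c,uv); return c['p']+d*((z-c['p'][2])/d[:,2])[:,None]
def at_range(c,uv):
    d=ray(c,uv); k=np.array([c['range_z'][int(v),int(u)] for u,v in uv]); return c['p']+d*k[:,None]
def save(c,fn): pickle.dump(c,open(fn,'wb'))
def load(fn): return pickle.load(open(fn,'rb'))
E
python3 - <<'E'
from h import *
print(telemetry.state())
for n in ('scene','top'):
    c=cap(n); save(c,n+'.pkl'); cv2.imwrite(f'pics/{n}0.png',c['image']); print(n,c['p'],c['Rm'],c['K'],c['D'])
E
```

```text
pics
{'t': 0.0, 'joint_positions': array([ 1.16309691,  0.32180394, -0.07008439,  1.45168401,  0.02259341,
        1.37080467, -0.056941  ]), 'dq': array([ 0.0006068 , -0.00047716, -0.00010281, -0.00089848,  0.00101429,
       -0.00043318, -0.00053863]), 'tau': array([-4.88238254e-05, -4.91290891e+01, -4.04072385e-01, -3.12536001e+01,
       -6.38788892e-02,  4.36902547e-02,  1.64138864e-04]), 'position': array([ 0.26585437, -0.59256978,  0.24046934]), 'ee_rot': array([-1.37873171,  0.89438118, -0.8916618 ]), 'force': array([-0.24389858, -0.28992398,  0.14620793]), 'wrist_torque': array([-0.03459078,  0.03655757,  0.00316182]), 'grip_width': 0.0869362088164068}
scene [1.69405999 0.54419953 1.18411743] [[-4.29359657e-01 -5.82609210e-01  6.90084628e-01]
 [ 9.03133575e-01 -2.76830342e-01  3.28199189e-01]
 [-1.75506471e-04  7.64154088e-01  6.45033719e-01]] [[495.50077236   0.         319.16153397]
 [  0.         495.50077236 209.40038951]
 [  0.           0.           1.        ]] [-0.09361974  0.          0.          0.          0.        ]
top [ 0.2409252  -0.0174575   1.63366346] [[-0.01902062  0.98847695 -0.15017166]
 [-0.99954705 -0.02230328 -0.02020534]
 [-0.02332184  0.14971932  0.98845345]] [[505.89144086   0.         323.51992002]
 [  0.         505.89144086 193.14153589]
 [  0.           0.           1.        ]] [-0.11043358  0.          0.          0.          0.        ]
```

View pics/top0.png

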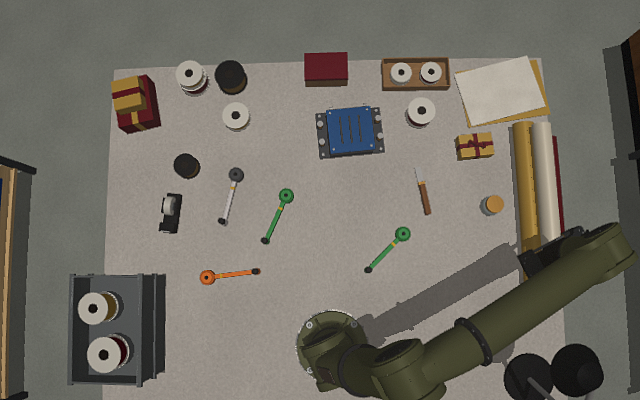

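View pics/scene0.png

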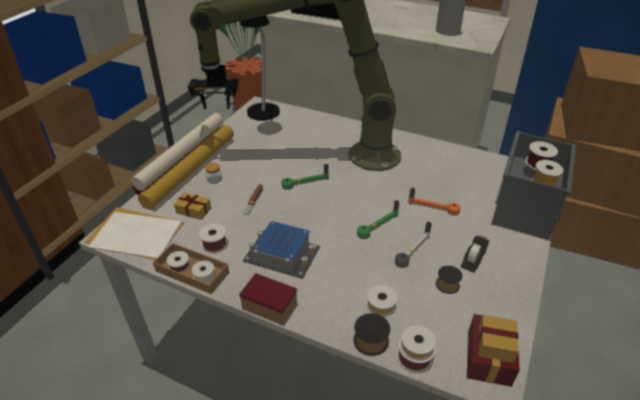

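The top picture shows the opener at (423,192) with its tip at about (416,169), and the winder's blue cover at (350,131). There are four cranks: grey, hub (236,174); green (287,196); green (403,233); orange (207,277). The grey one with the dark steel hub fits the description. I'll confirm that in an enlarged crop.

```bash
python3 - <<'E'
from h import *
c=load('top.pkl'); im=c['image']
a=cv2.resize(im[98:166,305:395],None,fx=5.5,fy=5.5,interpolation=cv2.INTER_CUBIC) #495x374
b=cv2.resize(im[160:235,205:250],None,fx=5.5,fy=5.5,interpolation=cv2.INTER_CUBIC) #247x412
d=cv2.resize(im[160:220,405:440],None,fx=5.5,fy=5.5,interpolation=cv2.INTER_CUBIC) #192
o=np.zeros((580,760,3),np.uint8)
o[:a.shape[0],:a.shape[1]]=a; o[:b.shape[0],500:500+b.shape[1]]=b; d=d[:, :]
d=np.rot90(d).copy() # 
o[380:380+d.shape[0],0:d.shape[1]]=d
cv2.imwrite('pics/crop.png',o)
E
```

```text
(no output)
```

View pics/crop.png

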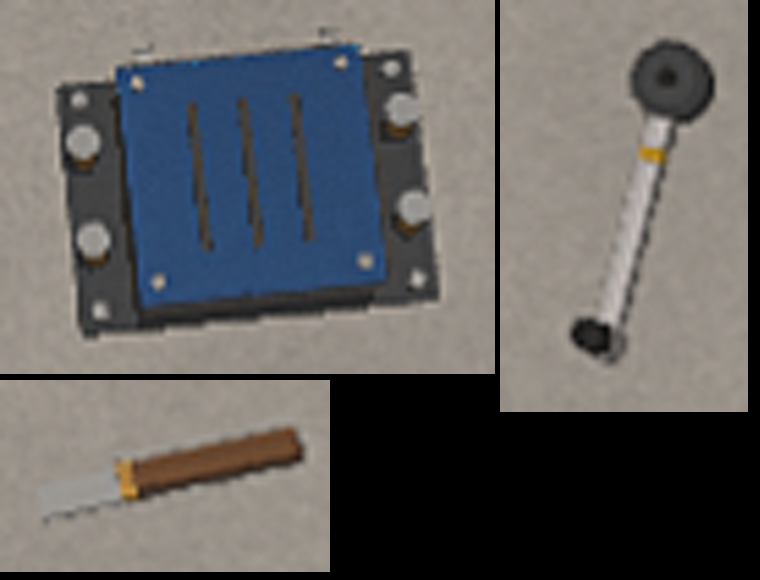

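```bash
python3 - <<'E'
from h import *
np.set_printoptions(precision=4,suppress=True)
c=load('top.pkl')
f=lambda l,ox=0:[(305+(x-ox)/5.5,98+y/5.5) for x,y in l]
w=at_z(c,f([(118,68),(357,45),(385,283),(140,305)]),0.066); print('cover',w,w.mean(0))
print('edges',np.linalg.norm(np.diff(w,axis=0),axis=1))
v=(w[0]+w[1]-w[2]-w[3])/2; print('yaw',np.arctan2(v[1],v[0]))
g=lambda x,y:(205+(x-500)/5.5,160+y/5.5)
print('band',at_z(c,[g(652,155)],.022),'hub',at_z(c,[g(672,80)],.03),'boss',at_z(c,[g(607,345)],.022))
print('opener tip',at_z(c,[(417.2,167.3)],.007),'handle ends top',at_z(c,[(421.7,184.5),(428.5,214.5)],.026))
print(at_range(c,[(418,172),(423,192),(426,205),(350,131),(233,188),(228,205),(236,174)]))
s=telemetry.state(); print(R.from_rotvec(s['ee_rot']).as_matrix())
E
```

```text
cover [[ 0.7488 -0.      0.066 ]
 [ 0.7594 -0.1404  0.066 ]
 [ 0.6157 -0.1515  0.066 ]
 [ 0.606  -0.0098  0.066 ]] [ 0.6824 -0.0755  0.066 ]
edges [0.1408 0.1441 0.142 ]
yaw 0.07294081865274121
band [[0.5088 0.3109 0.022 ]] hub [[0.5521 0.2977 0.03  ]] boss [[0.3965 0.3368 0.022 ]]
opener tip [[ 0.5668 -0.2929  0.007 ]] handle ends top [[ 0.5062 -0.3015  0.026 ]
 [ 0.4086 -0.3187  0.026 ]]
[[ 0.5522 -0.2957  0.0012]
 [ 0.4811 -0.3039  0.0296]
 [ 0.439  -0.3116  0.0287]
 [ 0.6774 -0.0738  0.0683]
 [ 0.5098  0.3102  0.0193]
 [ 0.4538  0.3254  0.0231]
 [ 0.5528  0.2975  0.0354]]
[[ 0.4095 -0.0008  0.9123]
 [-0.9123  0.0015  0.4095]
 [-0.0017 -1.     -0.0001]]
```

The crop confirms it: the crank with light steel bar, dark hub and yellow band at crop (652,155) is the one to use. The opener and winder are also clear. I'm moving above the opener.

Request:
jog_arm(series="0 0.35 0 -0.49 0.1 0.92 0;0 0.35 0 -0.49 0.1 0.92 0;0 0.35 0 -0.49 0.1 0.92 0;0 0.35 0 -0.49 0.1 0.92 0;0 0.35 0 -0.49 0.1 0.92 0;0 0.35 0 -0.49 0.1 0.92 0;0 0.35 0 -0.49 0.1 0.92 0;0 0 0 0 0 0 0")

```text
t: 0.9
position: [0.514, -0.3344, 0.2069]
ee_rot: [-1.282, 1.078, -1.075]
force: [0.7, 0.9, 0.1]
grip_width: 0.0443
```

```bash
cat >> h.py <<'E'
np.set_printoptions(precision=4,suppress=True)
def delta(pos,zh=None,pitch=0.0):
    """units to go to target TCP pos; zh: heading of tool z (tool down), pitch: blade up"""
    s=telemetry.state(); A=R.from_rotvec(s['ee_rot'])
    print('t',s['t'],'pos',s['position'],'grip',s['grip_width'],'F',s['force'],'M',s['wrist_torque'])
    sh=A.inv().apply(np.array(pos)-s['position'])/0.05
    if zh is not None:
        z=np.array([np.cos(zh)*np.cos(pitch),np.sin(zh)*np.cos(pitch),np.sin(pitch)]); x=np.array([np.sin(zh),-np.cos(zh),0])
        B=R.from_matrix(np.c_[x,np.cross(z,x),z]); t=(A.inv()*B).as_rotvec()/np.deg2rad(6)
    else: t=np.zeros(3)
    print('turn',t,'shift(units, current axes)',sh)
E
python3 - <<'E'
from h import *
delta([.4925,-.3045,.2],.166)
c=cap('wrist'); save(c,'w1.pkl'); cv2.imwrite('pics/w1.png',c['image'])
E
```

```text
t 0.9 pos [ 0.514  -0.3344  0.2069] grip 0.044332575783822756 F [0.6585 0.8817 0.1365] M [0.0806 0.0347 0.0274]
turn [-0.0307  0.1128 -0.0499] shift(units, current axes) [-0.6647  0.1414 -0.317 ]
```

View pics/w1.png

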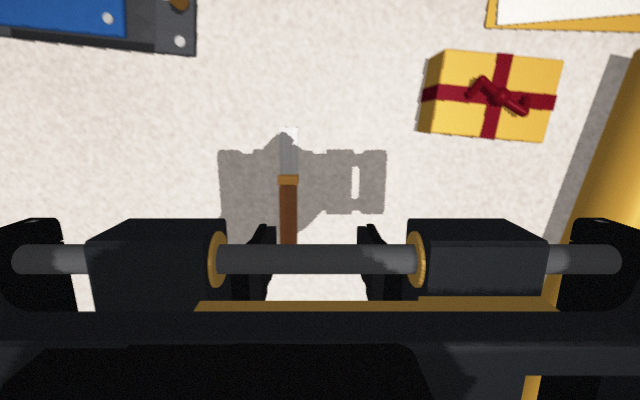

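The wrist view shows the opener pointing straight away: collar at (288,180), blade along column 288–289 to about row 128, handle at (288,235).

```bash
python3 - <<'E'
from h import *
c=load('w1.pkl')
cv2.imwrite('pics/w1c.png',cv2.resize(c['image'][110:250,230:350],None,fx=4,fy=4,interpolation=cv2.INTER_CUBIC))
p=at_z(c,[(288.5,128),(288,184.5),(288,186),(288.5,240)],.026);print(p)
print(at_z(c,[(288.5,128),(289,150)],.007)); print(at_range(c,[(288,200),(288,220)]))
E
```

```text
[[ 0.5655 -0.294   0.026 ]
 [ 0.5079 -0.3026  0.026 ]
 [ 0.5063 -0.3029  0.026 ]
 [ 0.4463 -0.3129  0.026 ]]
[[ 0.5649 -0.2924  0.007 ]
 [ 0.5418 -0.2966  0.007 ]]
[[ 0.4912 -0.3053  0.0262]
 [ 0.4685 -0.3087  0.0245]]
```

View pics/w1c.png

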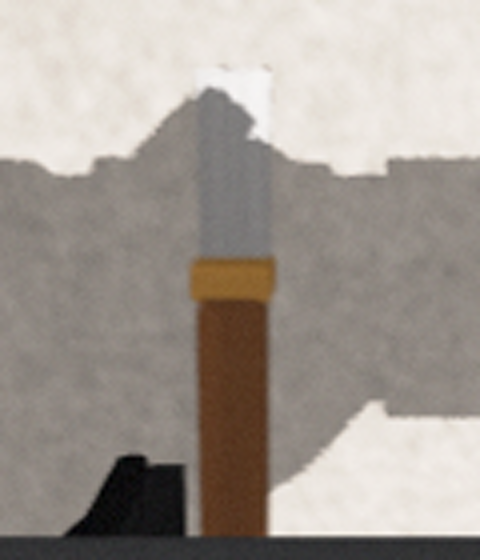

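Request:
jog_arm(series="0 0.11 -0.05 -0.33 0.5 -0.16 0;-0.03 0 0 -0.32 0.5 -0.16 0;0 0 0 0 0.5 0 0;0 0 0 0 0.5 0 0;0 0 0 0 0 0 0;0 0 0 0 0 0 0")

```text
t: 1.55
position: [0.486, -0.3153, 0.1081]
ee_rot: [-1.284, 1.096, -1.098]
force: [-0.0, 0.3, 0.8]
grip_width: 0.0435
```

```bash
python3 - <<'E'
from h import *
delta([.4922,-.3052,.0225],.166)
E
```

```text
t 1.55 pos [ 0.486  -0.3153  0.1081] grip 0.04345682807521127 F [-0.0101  0.2935  0.803 ] M [ 0.0324 -0.0642  0.0101]
turn [ 0.0391 -0.1306  0.0478] shift(units, current axes) [-0.1893  1.711   0.1604]
```

Request:
jog_arm(series="0.04 -0.13 0.05 -0.19 0.4 0.16 0;0 0 0 0 0.4 0 0;0 0 0 0 0.4 0 0;0 0 0 0 0 0 0;0 0 0 0 0 0 0")

```text
t: 2.05
position: [0.4939, -0.3048, 0.0495]
ee_rot: [-1.283, 1.083, -1.087]
force: [0.6, -0.4, 0.3]
grip_width: 0.0435
```

```bash
python3 - <<'E'
from h import *
delta([.4922,-.3052,.0225],.166)
E
```

```text
t 2.05 pos [ 0.4939 -0.3048  0.0495] grip 0.043469982286164 F [ 0.579  -0.3713  0.3249] M [ 0.0032  0.0235 -0.071 ]
turn [-0.0218  0.007   0.0126] shift(units, current axes) [ 0.0021  0.539  -0.0366]
```

Request:
jog_arm(series="0 0 0 0 0.27 -0.02 0;0 0 0 0 0.27 -0.02 0;0 0 0 0 0 0 0;0 0 0 0 0 0 -1;0 0 0 0 0 0 -1;0 0 0 0 0 0 -1;0 0 0 0 0 0 -1;0 0 0 0 0 0 -1")

```text
t: 2.85
position: [0.4913, -0.3042, 0.0211]
ee_rot: [-1.283, 1.084, -1.086]
force: [-0.6, -0.3, 0.1]
grip_width: 0.0178
```

Request:
jog_arm(series="0 0 0 0 0 0 -1;0 0 0 0 -0.4 0 -1;0 0 0 0 -0.6 0 -1;0 0 0 0 -0.6 0 -1;0 0 0 0 0 0 -1;0 0 0 0 0 0 -1")

```text
t: 3.45
position: [0.4914, -0.3043, 0.1013]
ee_rot: [-1.283, 1.084, -1.086]
force: [0.0, 0.2, -1.6]
grip_width: 0.0178
```

```bash
python3 - <<'E'
from h import *
delta([.5,-.2,.1],.073)
c=cap('wrist'); save(c,'w2.pkl')
cv2.imwrite('pics/w2.png',cv2.resize(c['image'][60:260,200:400],None,fx=3,fy=3,interpolation=cv2.INTER_CUBIC))
E
```

```text
t 3.45 pos [ 0.4914 -0.3043  0.1013] grip 0.017799636597576267 F [ 0.0464  0.245  -1.6049] M [0.0604 0.0329 0.0017]
turn [-0.0159  0.901   0.0067] shift(units, current axes) [-2.0278  0.0248  0.518 ]
```

View pics/w2.png

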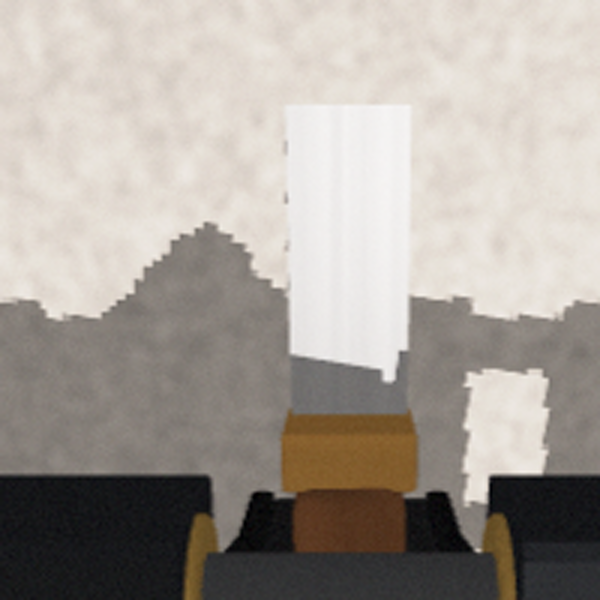

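The opener is held straight, tip at about image (316,95). Next I'll bring it in front of the winder.

Request:
jog_arm(series="0 0.9 0 0 -0.2 0 -1;0 0 0 -0.7 -0.17 0.08 -1;0 0 0 -0.72 0 0.08 -1;0 0 0 -0.72 0 0.08 -1;0 0 0 -0.72 0 0.08 -1;0 0 0 -0.72 0 0.08 -1;0 0 0 -0.7 0 0.05 -1;0 0 0 0 0 0 -1")

```text
t: 4.3
position: [0.4969, -0.0827, 0.1179]
ee_rot: [-1.245, 1.152, -1.146]
force: [-0.6, 0.4, -0.9]
grip_width: 0.0179
```

```bash
python3 - <<'E'
from h import *
delta([.498,-.089,.12],.073)
c=load('w2.pkl'); A=R.from_rotvec(c['state']['ee_rot']).as_matrix()
q=at_z(c,[(316.3,94.7)],c['state']['position'][2]-.0156+.001)-c['state']['position']; print('tip in tool',q@A)
c=cap('wrist'); save(c,'w3.pkl')
cv2.imwrite('pics/w3.png',c['image'][:260])
E
```

```text
t 4.3 pos [ 0.4969 -0.0827  0.1179] grip 0.017875878490044097 F [-0.6314  0.38   -0.8899] M [0.0348 0.0288 0.017 ]
turn [ 0.0167  0.0808 -0.034 ] shift(units, current axes) [ 0.1264 -0.0431  0.0107]
tip in tool [[-0.0014  0.0147  0.0767]]
```

View pics/w3.png

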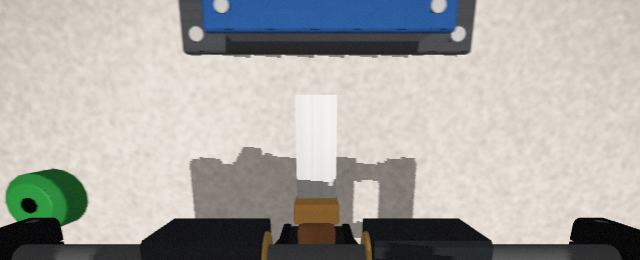

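The picture shows the tip at (316,95), the foot plate's front corners at (184,53) and (470,53), and the cover's lower front edge on about row 32, columns 203–458.

```bash
python3 - <<'E'
from h import *
c=load('w3.pkl')
cv2.imwrite('pics/w3c.png',c['image'][0:60,170:490].repeat(2,0).repeat(2,1))
f=at_z(c,[(184,53),(470,53)],.006); print(f,f.mean(0),np.linalg.norm(f[1]-f[0]))
g=at_z(c,[(203,31),(458,33)],.060); print(g,g.mean(0),np.linalg.norm(g[1]-g[0]))
print('range foot/cover',at_range(c,[(300,48),(300,25),(300,15),(250,48)]))
d=g[0]-g[1]; print('yaw',np.arctan2(-d[0],d[1])); d=f[0]-f[1]; print('yaw',np.arctan2(-d[0],d[1]))
E
```

```text
[[ 0.602   0.0277  0.006 ]
 [ 0.6193 -0.1867  0.006 ]] [ 0.6106 -0.0795  0.006 ] 0.21513514377651127
[[ 0.6062 -0.0058  0.06  ]
 [ 0.6171 -0.1543  0.06  ]] [ 0.6117 -0.08    0.06  ] 0.14895688055296874
range foot/cover [[ 0.6122 -0.0593  0.0075]
 [ 0.6122 -0.0626  0.0668]
 [ 0.6171 -0.0623  0.0671]
 [ 0.6091 -0.0222  0.008 ]]
yaw 0.07312971861323034
yaw 0.08054658584782427
```

```bash
cat >> h.py <<'E'
PS=np.array([.6190,-.0797,0]); YAW=.075
EX=np.array([np.cos(YAW),np.sin(YAW),0]); EZ=np.array([0,0,1.])
def tippose(s,z,phi,L=.0767,h=.015):
    zt=np.cos(phi)*EX+np.sin(phi)*EZ; x=np.array([np.sin(YAW),-np.cos(YAW),0]); y=np.cross(zt,x)
    return PS+s*EX+z*EZ-L*zt-h*y-(-.0014)*x, R.from_matrix(np.c_[x,y,zt])
def rows(targets,start=None):
    """targets: list of (pos,R); prints shift/turn per row from measured pose"""
    s=telemetry.state()
    p,A=(np.array(s['position']),R.from_rotvec(s['ee_rot'])) if start is None else start
    print('t',s['t'],'pos',p,'F',s['force'],'M',s['wrist_torque'],'grip',s['grip_width'])
    zt=A.as_matrix()[:,2]; tip=p+A.apply([-.0014,.015,.0767])-PS; print('tip s',tip@EX,'z',tip[2],'phi',np.arcsin(zt[2]))
    for q,B in targets:
        print((A.inv()*B).as_rotvec()/np.deg2rad(6),A.inv().apply(q-p)/.05); p,A=q,B
E
python3 - <<'E'
from h import *
rows([tippose(-.03,.09,.15),tippose(-.025,.0545,.15),tippose(.018,.0545,.15)])
E
```

```text
t 4.35 pos [ 0.497  -0.086   0.1179] F [ 0.2069 -0.7868 -0.2887] M [-0.0199 -0.0271 -0.0373] grip 0.01769166208845655
tip s -0.04549373723744969 z 0.10280414474173004 phi -0.0017202510824791016
[ 1.4488  0.0324 -0.0172] [0.0862 0.4907 0.2822]
[0. 0. 0.] [ 0.      0.717  -0.0072]
[0. 0. 0.] [0.     0.1285 0.8503]
```

Request:
jog_arm(series="0.73 0.02 0 0.04 0.25 0.14 -1;0.72 0.02 0 0.04 0.25 0.12 -1;0 0 0 0 0.36 0 -1;0 0 0 0 0.36 0 -1;0 0 0 0 0 0 -1;0 0 0 0 0 0 -1")

```text
t: 4.95
position: [0.5169, -0.0924, 0.0587]
ee_rot: [-1.125, 1.052, -1.223]
force: [-0.3, -1.1, -1.0]
grip_width: 0.0178
```

```bash
python3 - <<'E'
from h import *
rows([tippose(-.025,.0545,.15),tippose(.018,.0545,.15)])
E
```

```text
t 4.95 pos [ 0.5169 -0.0924  0.0587] F [-0.2682 -1.1266 -1.0009] M [-0.0172  0.2211  0.0024] grip 0.017824849521364074
tip s -0.024666033525016326 z 0.05534600993819442 phi 0.15079504790299078
[-0.0076 -0.0691  0.0006] [-0.0732  0.0145 -0.0093]
[0. 0. 0.] [0.     0.1285 0.8503]
```

Request:
jog_arm(series="0 -0.07 0 -0.07 0.02 0 -1;0 0 0 0 0.03 0.2 -1;0 0 0 0 0.03 0.2 -1;0 0 0 0 0.03 0.2 -1;0 0 0 0 0.04 0.25 -1;0 0 0 0 0 0 -1;0 0 0 0 0 0 -1")

```text
t: 5.65
position: [0.5606, -0.0847, 0.0582]
ee_rot: [-1.128, 1.044, -1.217]
force: [-0.2, -0.3, -0.3]
grip_width: 0.0176
```

```bash
python3 - <<'E'
from h import *
rows([tippose(.018,.0545,.15)])
c=cap('wrist'); save(c,'w4.pkl'); s=cap('scene'); save(s,'s4.pkl')
a=cv2.resize(c['image'][:240],(640,240)); b=cv2.resize(s['image'][180:290,200:360],(480,330),interpolation=cv2.INTER_CUBIC)
o=np.zeros((570,640,3),np.uint8); o[:240]=a; o[240:,:480]=b; cv2.imwrite('pics/i4.png',o)
E
```

```text
t 5.65 pos [ 0.5606 -0.0847  0.0582] F [-0.2211 -0.2836 -0.3382] M [ 0.0063  0.2505 -0.0345] grip 0.017558562486951212
tip s 0.019478977811974996 z 0.0550121759697857 phi 0.15212471370241593
[-0.0203  0.0154  0.0008] [ 0.0153  0.0024 -0.0302]
```

View pics/i4.png

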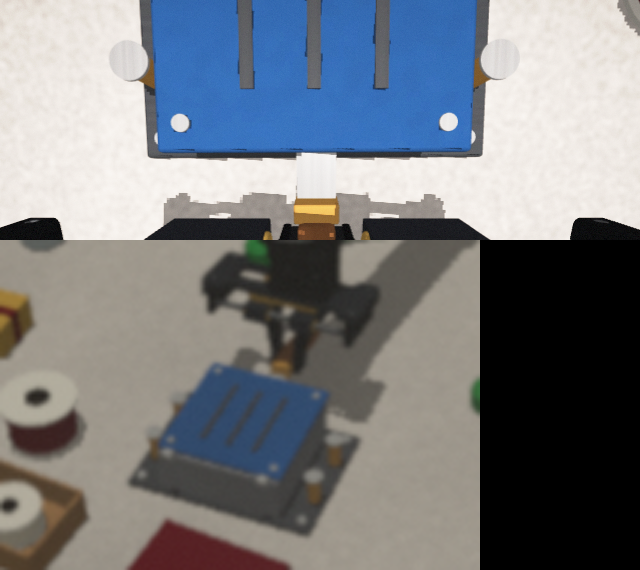

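The blade sits under the middle of the cover with no contact force. I'm levering along the arc in stages.

```bash
cat >> h.py <<'E'
def arc(ths,phis,r=.121): return [tippose(.140-r*np.cos(t),.060+r*np.sin(t),p) for t,p in zip(ths,phis)]
E
python3 - <<'E'
from h import *
rows(arc([0,.1,.2,.3,.4,.5,.6,.7,.8,.9,1.0,1.1,1.2,1.3,1.4,1.5],np.linspace(.15,.55,16)))
E
```

```text
t 5.75 pos [ 0.5599 -0.085   0.0581] F [-0.3888  0.5317 -1.9068] M [-0.0393  0.2168 -0.0313] grip 0.01760568258750284
tip s 0.018783289850578738 z 0.054894150505445403 phi 0.15178683528147818
[-0.0171  0.012   0.0039] [ 0.0119 -0.103   0.0202]
[ 0.2546  0.     -0.    ] [-0.     -0.1961  0.0406]
[ 0.2546  0.     -0.    ] [-0.     -0.1881  0.0702]
[0.2546 0.     0.    ] [ 0.     -0.1765  0.0985]
[ 0.2546 -0.     -0.    ] [-0.     -0.1613  0.1251]
[0.2546 0.     0.    ] [ 0.     -0.143   0.1496]
[ 0.2546  0.     -0.    ] [ 0.     -0.1216  0.1716]
[0.2546 0.     0.    ] [-0.     -0.0977  0.1907]
[ 0.2546  0.     -0.    ] [-0.     -0.0716  0.2066]
[0.2546 0.     0.    ] [ 0.     -0.0436  0.2192]
[0.2546 0.     0.    ] [-0.     -0.0143  0.228 ]
[ 0.2546  0.     -0.    ] [0.     0.0159 0.2331]
[ 0.2546 -0.      0.    ] [-0.      0.0465  0.2344]
[0.2546 0.     0.    ] [0.     0.077  0.2318]
[0.2546 0.     0.    ] [-0.      0.1069  0.2253]
[0.2546 0.     0.    ] [-0.      0.1358  0.2151]
```

Request:
jog_arm(series="0 0 0 0 -0.1 0.02 -1;0.25 0 0 0 -0.2 0.04 -1;0.25 0 0 0 -0.19 0.07 -1;0.25 0 0 0 -0.18 0.1 -1;0.25 0 0 0 -0.16 0.13 -1;0 0 0 0 0 0 -1")

```text
t: 6.35
position: [0.5714, -0.0846, 0.105]
ee_rot: [-1.044, 0.965, -1.261]
force: [-0.0, -0.5, -1.0]
grip_width: 0.0178
```

```bash
python3 - <<'E'
from h import *
rows(arc([.4,.5,.6,.7],[.26,.28,.3,.33]))
c=cap('scene'); cv2.imwrite('pics/s5.png',cv2.resize(c['image'][140:290,180:380],(800,600),interpolation=cv2.INTER_CUBIC))
E
```

```text
t 6.35 pos [ 0.5714 -0.0846  0.105 ] F [-0.0345 -0.5288 -1.0192] M [0.0467 0.2858 0.0333] grip 0.017837186977546063
tip s 0.030143098825416093 z 0.11033611305876928 phi 0.2617816921410448
[-0.017   0.0116  0.0196] [ 0.0015  0.0512 -0.0469]
[ 0.191  0.    -0.   ] [ 0.     -0.1527  0.152 ]
[ 0.191 -0.     0.   ] [-0.     -0.1325  0.1728]
[ 0.2865  0.     -0.    ] [-0.     -0.0946  0.1885]
```

View pics/s5.png

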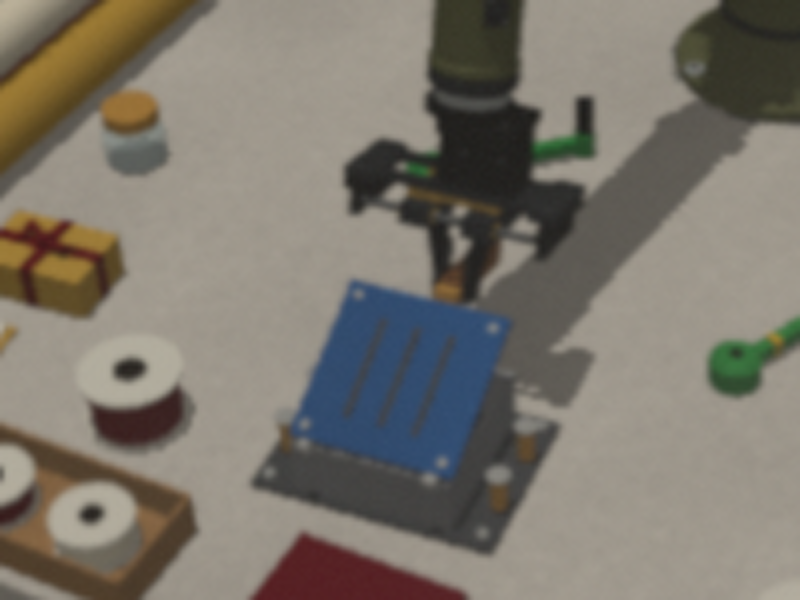

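The cover is rising, about 0.4 rad, on the blade alone. I'm continuing.

Request:
jog_arm(series="0.2 0 0 0 -0.1 0.12 -1;0.2 0 0 0 -0.13 0.17 -1;0.25 0 0 0 -0.1 0.19 -1;0.25 0 0 0 -0.07 0.21 -1;0.25 0 0 0 -0.04 0.22 -1;0 0 0 0 0 0 -1")

```text
t: 7.0
position: [0.6091, -0.0812, 0.1392]
ee_rot: [-0.95, 0.879, -1.302]
force: [-0.2, 0.6, -1.4]
grip_width: 0.0178
```

```bash
python3 - <<'E'
from h import *
rows(arc([.9,1.,1.1,1.2,1.3,1.4,1.5,1.55],[.38,.41,.44,.47,.5,.53,.56,.56]))
E
```

```text
t 7.0 pos [ 0.6091 -0.0812  0.1392] F [-0.2278  0.6209 -1.4049] M [-0.0191  0.5135 -0.0416] grip 0.01779392562074959
tip s 0.06677301962061541 z 0.15390402729279004 phi 0.3822199987809469
[-0.0212  0.0163  0.0068] [ 0.0131 -0.0345 -0.0297]
[ 0.2865 -0.     -0.    ] [ 0.     -0.0115  0.2266]
[0.2865 0.     0.    ] [0.     0.0194 0.2321]
[ 0.2865 -0.      0.    ] [-0.      0.0508  0.2335]
[ 0.2865  0.     -0.    ] [0.     0.0821 0.2309]
[ 0.2865  0.     -0.    ] [-0.      0.1128  0.2242]
[ 0.2865 -0.     -0.    ] [-0.      0.1424  0.2136]
[0. 0. 0.] [0.     0.0595 0.1053]
```

Request:
jog_arm(series="0.29 0 0 0 -0.03 0.21 -1;0.29 0 0 0 0.02 0.23 -1;0.29 0 0 0 0.05 0.23 -1;0.29 0 0 0 0.08 0.23 -1;0.29 0 0 0 0.11 0.22 -1;0.29 0 0 0 0.14 0.21 -1;0 0 0 0 0.06 0.11 -1;0 0 0 0 0 0 -1")

```text
t: 7.8
position: [0.6827, -0.0754, 0.1513]
ee_rot: [-0.809, 0.749, -1.356]
force: [-0.3, -0.7, -1.3]
grip_width: 0.0179
```

```bash
python3 - <<'E'
from h import *
rows(arc([1.55],[.56]))
c=cap('scene'); save(c,'s6.pkl'); cv2.imwrite('pics/s6.png',cv2.resize(c['image'][140:290,180:380],(800,600),interpolation=cv2.INTER_CUBIC))
E
```

```text
t 7.8 pos [ 0.6827 -0.0754  0.1513] F [-0.2799 -0.7442 -1.312 ] M [-0.0067  0.7492 -0.0115] grip 0.017871714781607182
tip s 0.13680795400374887 z 0.17936573666487549 phi 0.5608568603835413
[-0.0082  0.0141 -0.0026] [ 0.0175 -0.0214  0.0287]
```

View pics/s6.png

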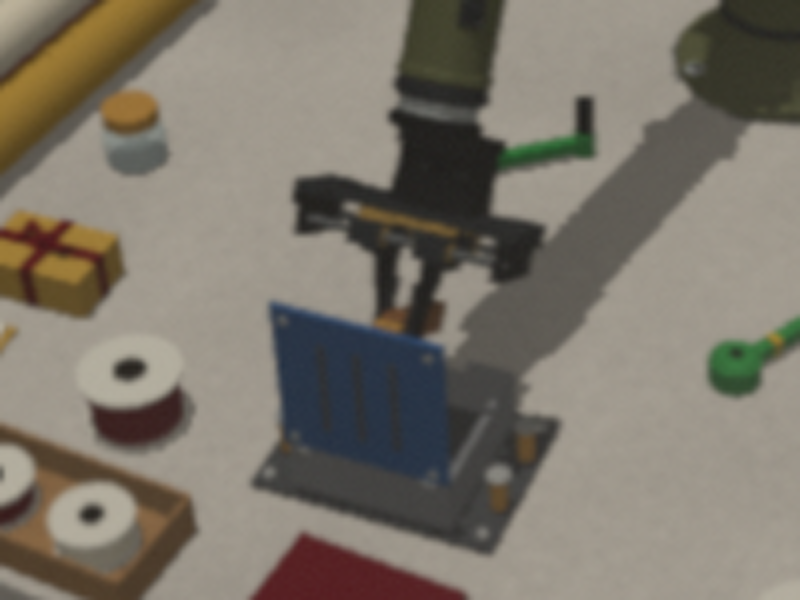

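The cover stands upright at (360,390) in the crop, with the gripper clear of it. I'm backing the blade out and carrying the opener back to its free spot.

Request:
jog_arm(series="0 0 0 0 -0.3 -0.5 -1;0 0 0 0 -0.45 -0.72 -1;0 0 0 0 -0.45 -0.72 -1;0 0 0 0 -0.45 -0.72 -1;0 0 0 0 0 0 -1")

```text
t: 8.35
position: [0.5207, -0.0885, 0.1486]
ee_rot: [-0.813, 0.753, -1.358]
force: [-0.2, -0.1, -1.0]
grip_width: 0.0177
```

Request:
jog_arm(series="-0.9 0 0 0.76 0 0 -1;-0.9 0 0 0.76 0 0 -1;-0.9 0 0 0.76 0 0 -1;-0.9 0 0 0.76 0 0 -1;-0.9 0 0 0.76 0 0 -1;-0.87 0 0 0.76 0 0 -1;0 -0.9 0 0 0 0 -1;0 0 0 0 0 0 -1")

```text
t: 9.15
position: [0.5443, -0.3159, 0.1495]
ee_rot: [-1.285, 1.085, -1.083]
force: [0.7, -0.0, -1.7]
grip_width: 0.0179
```

```bash
python3 - <<'E'
from h import *
delta([.4922,-.3052,.03],.166)
c=load('s6.pkl')
for z in (.2,.212):
  q=at_z(c,[(180+272/4,140+304/4),(180+443/4,140+348/4)],z); d=q-PS; print(z,d@EX)
E
```

```text
t 9.15 pos [ 0.5443 -0.3159  0.1495] grip 0.017874849618377386 F [ 0.7149 -0.0268 -1.6673] M [0.0994 0.0031 0.0118]
turn [ 0.015   0.032  -0.0042] shift(units, current axes) [-0.3852  2.3915 -0.987 ]
0.2 [0.1382 0.1369]
0.212 [0.1502 0.1488]
```

Request:
jog_arm(series="0 0 0 -0.2 0.5 -0.5 -1;0 0 0 -0.18 0.5 -0.48 -1;0 0 0 0 0.5 0 -1;0 0 0 0 0.5 0 -1;0 0 0 0 0.2 0 -1;0 0 0 0 0.1 0 -1;0 0 0 0 0 0 -1;0 0 0 0 0 0 -1")

```text
t: 9.95
position: [0.4926, -0.3049, 0.0368]
ee_rot: [-1.287, 1.082, -1.084]
force: [-0.3, -0.4, -1.0]
grip_width: 0.0177
```

```bash
python3 - <<'E'
from h import *
delta([.4922,-.3052,.0213],.166)
E
```

```text
t 9.95 pos [ 0.4926 -0.3049  0.0368] grip 0.017692490577376572 F [-0.2869 -0.4018 -0.9879] M [ 0.0299 -0.0252 -0.0635]
turn [0.0033 0.0413 0.02  ] shift(units, current axes) [ 0.0048  0.3103 -0.0082]
```

Request:
jog_arm(series="0 0 0 0 0.15 0 -1;0 0 0 0 0.1 0 -1;0 0 0 0 0.04 0 -1;0 0 0 0 0 0 -1;0 0 0 0 0 0 -1")

```text
t: 10.45
position: [0.4914, -0.3046, 0.0211]
ee_rot: [-1.287, 1.084, -1.082]
force: [-1.5, 0.6, 1.7]
grip_width: 0.0178
```

```bash
python3 - <<'E'
from h import *
delta([.4922,-.3052,.0213],.166)
E
```

```text
t 10.45 pos [ 0.4914 -0.3046  0.0211] grip 0.017781900871255682 F [-1.4722  0.589   1.7322] M [0.0922 0.1547 0.0708]
turn [0.0228 0.0412 0.0048] shift(units, current axes) [ 0.0146 -0.0046  0.014 ]
```

Request:
jog_arm(series="0 0 0 0 0 0 0;0 0 0 0 0 0 0;0 0 0 0 0 0 0;0 0 0 0 0 0 0;0 0 0 0 -0.3 0 0;0 0 0 0 -0.6 0 0;0 0 0 0 -0.9 0 0;0 0 0 0 -0.9 0 0")

```text
t: 11.25
position: [0.4914, -0.3041, 0.1582]
ee_rot: [-1.287, 1.084, -1.082]
force: [0.7, -0.9, -0.2]
grip_width: 0.0434
```

```bash
python3 - <<'E'
from h import *
delta([.49,.30,.2],-.264)
c=cap('wrist'); save(c,'w5.pkl'); print(at_range(c,[(305,y) for y in range(60,240,20)]))
c=cap('top'); save(c,'t5.pkl')
p=at_range(c,[(417.5,170),(418,173),(422,186),(424,195),(426,205)]); print(p)
E
```

```text
t 11.25 pos [ 0.4914 -0.3041  0.1582] grip 0.04335571930681709 F [ 0.7373 -0.9264 -0.1698] M [-0.0087 -0.0329 -0.0318]
turn [0.0209 4.1507 0.0071] shift(units, current axes) [-11.9116  -0.844    2.0215]
[[ 0.6045 -0.2729  0.0005]
 [ 0.5879 -0.2756 -0.    ]
 [ 0.5708 -0.2784  0.0001]
 [ 0.5532 -0.2813  0.    ]
 [ 0.535  -0.2842 -0.0007]
 [ 0.5162 -0.2873 -0.0007]
 [ 0.4969 -0.2904 -0.0003]
 [ 0.477  -0.2937 -0.    ]
 [ 0.4561 -0.2971 -0.0011]]
[[ 0.508  -0.2501  0.2623]
 [ 0.4997 -0.2512  0.2618]
 [ 0.4629 -0.2602  0.2631]
 [ 0.4723 -0.3078  0.0232]
 [ 0.3683 -0.2067  0.6014]]
```

Request:
jog_arm(series="0 0 0 0 -0.84 0 0;0 0 0 -0.7 0 0.12 0;0 0 0 -0.8 0 0.14 0;0 0 0 -0.8 0 0.14 0;0 0 0 -0.8 0 0.14 0;0 0 0 -0.8 0 0.14 0;0 0 0 -0.8 0 0.14 0;0 0 0 -0.8 0 0.14 0")

```text
t: 12.15
position: [0.4923, -0.0236, 0.1985]
ee_rot: [-1.287, 1.083, -1.083]
force: [2.0, -0.1, 0.8]
grip_width: 0.0438
```

Request:
jog_arm(series="0 0 0 -0.8 0 0.14 0;0 0 0 -0.8 0 0.14 0;0 0 0 -0.8 0 0.14 0;0 0 0 -0.8 0 0.14 0;0 0 0 -0.8 0 0.14 0;0 0 0 -0.8 0 0.14 0;0 0 0 -0.8 0 0.14 0;0 0 0 -0.8 0 0.14 0")

```text
t: 12.95
position: [0.4934, 0.3011, 0.1982]
ee_rot: [-1.286, 1.083, -1.083]
force: [-0.1, -0.7, 0.8]
grip_width: 0.0437
```

Request:
jog_arm(series="0 0.83 0 0 0 0 0;0 0.83 0 0 0 0 0;0 0.83 0 0 0 0 0;0 0.83 0 0 0 0 0;0 0.83 0 0 0 0 0;0 0 0 0 0 0 0;0 0 0 0 0 0 0")

```text
t: 13.65
position: [0.4934, 0.2997, 0.1978]
ee_rot: [-1.075, 1.4, -1.4]
force: [0.0, 0.1, 0.2]
grip_width: 0.0438
```

```bash
python3 - <<'E'
from h import *
delta([.47,.32,.2],-.264)
c=cap('wrist'); save(c,'w6.pkl'); 
t=cap('top'); save(t,'t6.pkl'); print(at_range(t,[(418,172),(421,184),(423,192),(424,197),(426,205)]))
o=np.zeros((560,640,3),np.uint8); o[:260]=c['image'][:260]; o[260:]=cv2.resize(t['image'][90:240,300:440],(560,600))[:300,:0].sum() if 0 else 0
b=cv2.resize(t['image'][95:220,300:440],(336,300),interpolation=cv2.INTER_CUBIC); o[260:,:336]=b
cv2.imwrite('pics/w6.png',o)
E
```

```text
t 13.65 pos [0.4934 0.2997 0.1978] grip 0.04380772372992761 F [0.0058 0.1202 0.2125] M [0.0162 0.0064 0.0017]
turn [0.0112 0.0189 0.0122] shift(units, current axes) [-0.2715 -0.0428 -0.5569]
[[ 0.551  -0.2947  0.0075]
 [ 0.5098 -0.3013  0.0144]
 [ 0.4823 -0.3052  0.022 ]
 [ 0.4646 -0.3059  0.0315]
 [ 0.4397 -0.3127  0.0228]]
```

View pics/w6.png

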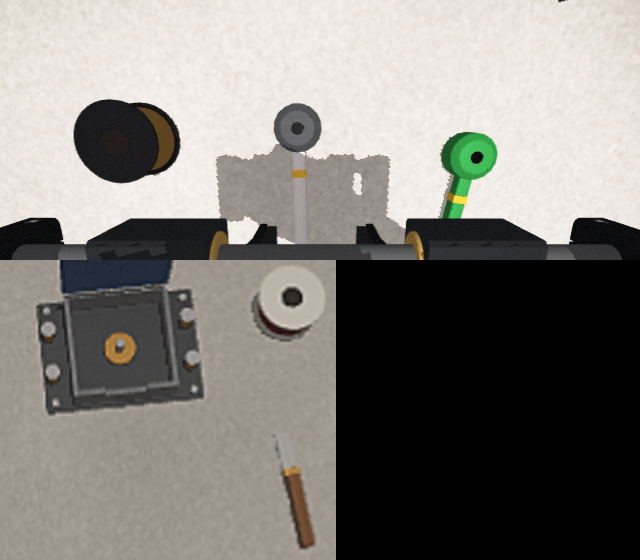

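The picture shows the cover open, the opener flat on the table, and the spindle top at top-image (349.6,130.4). The grey crank has its bore at (297,128), band at (299,173.5) and bar at (301,235). The green look-alike at (470,155) is clear of the fingers.

```bash
python3 - <<'E'
from h import *
c=load('w6.pkl'); t=load('t6.pkl')
b=at_z(c,[(299,173.5),(300.8,230)],.022); h=at_z(c,[(297.3,127.5)],.03)
print(b,h,np.linalg.norm(b[0,:2]-h[0,:2])); d=h[0]-b[0]; print('heading',np.arctan2(d[1],d[0])); d=b[0]-b[1]; print(np.arctan2(d[1],d[0]))
print('spindle',at_z(t,[(349.6,130.4)],.047),'vs',PS+.07*EX)
delta([b[0,0],b[0,1],.018],-.27)
E
```

```text
[[0.5087 0.3148 0.022 ]
 [0.4489 0.3297 0.022 ]] [[0.5537 0.3033 0.03  ]] 0.04644322847913151
heading -0.24888206826295978
-0.24378775980911116
spindle [[ 0.6854 -0.0733  0.047 ]] vs [ 0.6888 -0.0745  0.    ]
t 13.75 pos [0.4934 0.2996 0.1976] grip 0.0436605934421301 F [-0.0501 -0.2194  0.1198] M [ 0.0865  0.0127 -0.0075]
turn [0.0141 0.0693 0.0125] shift(units, current axes) [-0.3768  3.5921  0.221 ]
```

Request:
jog_arm(series="0 -0.16 0 -0.37 0.6 0.22 0;0 0 0 0 0.7 0 0;0 0 0 0 0.7 0 0;0 0 0 0 0.7 0 0;0 0 0 0 0 0 0;0 0 0 0 0 0 0")

```text
t: 14.35
position: [0.5085, 0.3146, 0.0627]
ee_rot: [-1.085, 1.39, -1.388]
force: [0.9, -0.4, 0.8]
grip_width: 0.0439
```

```bash
python3 - <<'E'
from h import *
delta([.5087,.3148,.021],-.246)
E
```

```text
t 14.35 pos [0.5085 0.3146 0.0627] grip 0.043928394541704656 F [ 0.8951 -0.4264  0.8489] M [ 0.0788  0.015  -0.0103]
turn [ 0.024  -0.0072  0.0146] shift(units, current axes) [-0.0058  0.834   0.0054]
```

Request:
jog_arm(series="0 0 0 0 0.42 0 0;0 0 0 0 0.41 0 0;0 0 0 0 0 0 0;0 0 0 0 0 0 -1;0 0 0 0 0 0 -1;0 0 0 0 0 0 -1;0 0 0 0 0 0 -1;0 0 0 0 0 0 -1")

```text
t: 15.15
position: [0.5088, 0.3144, 0.0215]
ee_rot: [-1.083, 1.39, -1.389]
force: [-0.2, -1.2, 2.4]
grip_width: 0.014
```

Request:
jog_arm(series="0 0 0 0 0 0 -1;0 0 0 0 -0.2 0 -1;0 0 0 0 -0.4 0 -1;0 0 0 0 -0.6 0 -1;0 0 0 0 -0.8 0 -1;0 0 0 0 -0.6 0 -1;0 0 0 0 0 0 -1;0 0 0 0 0 0 -1")

```text
t: 15.95
position: [0.5082, 0.3142, 0.1502]
ee_rot: [-1.085, 1.39, -1.389]
force: [0.0, -0.0, -6.3]
grip_width: 0.0137
```

```bash
python3 - <<'E'
from h import *
# hub target: spindle + keep heading
hd=-.246; sp=np.array([.687,-.074])
tgt=np.r_[sp-.046*np.array([np.cos(hd),np.sin(hd)]),.15]; print(tgt)
delta(tgt,hd)
c=cap('wrist'); save(c,'w7.pkl')
print(at_range(c,[(305,y) for y in range(90,240,12)]))
cv2.imwrite('pics/w7.png',c['image'][:260])
E
```

```text
[ 0.6424 -0.0628  0.15  ]
t 15.95 pos [0.5082 0.3142 0.1502] grip 0.013708295136756855 F [ 0.0357 -0.0097 -6.2506] M [-0.0468  0.0584 -0.0043]
turn [ 0.0215 -0.013   0.0214] shift(units, current axes) [6.6528 0.008  4.4475]
[[0.5981 0.3025 0.0002]
 [0.5883 0.3051 0.    ]
 [0.5744 0.3034 0.1543]
 [0.5696 0.3045 0.1596]
 [0.5648 0.3058 0.1587]
 [0.56   0.3071 0.1587]
 [0.555  0.3083 0.159 ]
 [0.5501 0.3096 0.1595]
 [0.5447 0.3111 0.1585]
 [0.5392 0.3125 0.1575]
 [0.5325 0.3144 0.1527]
 [0.5263 0.3161 0.1513]
 [0.5201 0.3178 0.1501]]
```

View pics/w7.png

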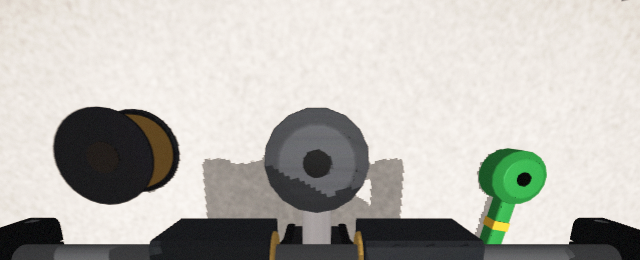

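The crank is held level (hub top at about 0.159 all along) and centred at (317,160). I'm carrying it to the spindle, slightly higher in transit.

Request:
jog_arm(series="0 0 0 0.2 -0.2 0.13 -1;0 0 0 0.4 -0.2 0.27 -1;0 0 0 0.56 0 0.37 -1;0 0 0 0.56 0 0.37 -1;0 0 0 0.56 0 0.37 -1;0 0 0 0.56 0 0.38 -1;0 0 0 0.56 0 0.38 -1;0 0 0 0.56 0 0.38 -1")

```text
t: 16.8
position: [0.5883, 0.0874, 0.1697]
ee_rot: [-1.087, 1.392, -1.389]
force: [0.1, 0.8, -4.0]
grip_width: 0.0139
```

Request:
jog_arm(series="0 0 0 0.56 0 0.37 -1;0 0 0 0.56 0 0.37 -1;0 0 0 0.56 0 0.37 -1;0 0 0 0.56 0 0.37 -1;0 0 0 0.3 0 0.2 -1;0 0 0 0.15 0 0.11 -1;0 0 0 0 0 0 -1;0 0 0 0 0 0 -1")

```text
t: 17.6
position: [0.6421, -0.0597, 0.1707]
ee_rot: [-1.085, 1.39, -1.385]
force: [0.5, 1.0, -4.8]
grip_width: 0.0138
```

```bash
python3 - <<'E'
from h import *
c=load('w7.pkl'); A=R.from_rotvec(c['state']['ee_rot']).as_matrix()
hub=(at_z(c,[(317,160)],.1587)-c['state']['position'])@A; print('hub top in tool',hub)
hd=-.246; sp=np.array([.687,-.074])
tgt=np.r_[sp-.046*np.array([np.cos(hd),np.sin(hd)]),.1325]; delta(tgt,hd)
c=cap('wrist'); save(c,'w8.pkl'); t=cap('top'); s=cap('scene'); save(s,'s8.pkl')
o=np.zeros((600,640,3),np.uint8); o[:240]=c['image'][:240]
o[240:,:400]=cv2.resize(s['image'][150:285,200:350],(400,360),interpolation=cv2.INTER_CUBIC)
o[240:,400:]=cv2.resize(t['image'][90:180,320:380],(240,360),interpolation=cv2.INTER_CUBIC)
cv2.imwrite('pics/w8.png',o)
E
```

```text
hub top in tool [[-0.0006 -0.0087  0.0476]]
t 17.6 pos [ 0.6421 -0.0597  0.1707] grip 0.013846051263773815 F [ 0.5109  1.047  -4.8044] M [0.1108 0.0567 0.0411]
turn [ 0.0303  0.0097 -0.0021] shift(units, current axes) [0.0599 0.7639 0.0224]
```

Request:
jog_arm(series="0.03 0 0 0.06 0.2 0.02 -1;0 0 0 0 0.3 0 -1;0 0 0 0 0.2 0 -1;0 0 0 0 0.06 0 -1;0 0 0 0 0 0 -1;0 0 0 0 0 0 -1;0 0 0 0 0 0 -1;0 0 0 0 0 0 -1")

```text
t: 18.55
position: [0.6433, -0.0654, 0.1336]
ee_rot: [-1.081, 1.387, -1.391]
force: [0.9, -0.6, -4.5]
grip_width: 0.0138
```

```bash
python3 - <<'E'
from h import *
hd=-.246; sp=np.array([.687,-.074])
tgt=np.r_[sp-.046*np.array([np.cos(hd),np.sin(hd)]),.1325]; delta(tgt,hd)
c=cap('wrist'); q=at_range(c,[(317,y) for y in (120,135,185,200)]); print('hub top',q)
# hub blob centre: pixels with range-derived height near the hub top
z=c['range_z']; vv,uu=np.nonzero(z>0); d=ray(c,np.c_[uu,vv]); P=c['p']+d*z[vv,uu][:,None]
m=(abs(P[:,2]-.141)<.006)&(vv<215)&(uu>230)&(uu<400); print('hub bbox u,v',uu[m].min(),uu[m].max(),vv[m].min(),vv[m].max()); 
print('hub top centre',at_z(c,[((uu[m].min()+uu[m].max())/2,160)],.141), 'P median',np.median(P[m],0))
t=cap('top'); print('opener',at_range(t,[(418,172),(423,192),(426,205)]))
z=t['range_z']; vv,uu=np.nonzero(z>0); P=t['p']+ray(t,np.c_[uu,vv])*z[vv,uu][:,None]; im=t['image'].astype(int)[vv,uu]
D=P-PS; s=D@EX; l=D@np.array([-EX[1],EX[0],0])
b=(im[:,0]>im[:,2]+25)&(abs(l)<.09)&(s>.08)&(s<.25)&(P[:,2]>.05); print('cover blue pts',b.sum(),'s range',np.percentile(s[b],[5,50,95]),'z',np.percentile(P[b,2],[5,50,95]))
E
```

```text
t 18.55 pos [ 0.6433 -0.0654  0.1336] grip 0.013812744910610342 F [ 0.9411 -0.5872 -4.5362] M [ 0.0864  0.0516 -0.0038]
turn [-0.024  -0.0133  0.0123] shift(units, current axes) [-0.0457  0.0219 -0.0299]
hub top [[ 0.7058 -0.0805  0.1399]
 [ 0.6998 -0.079   0.142 ]
 [ 0.679  -0.0737  0.1426]
 [ 0.6722 -0.072   0.1417]]
hub bbox u,v 231 369 0 213
hub top centre [[ 0.6912 -0.0692  0.141 ]] P median [ 0.6901 -0.0759  0.1417]
opener [[ 0.5527 -0.2962 -0.0015]
 [ 0.4814 -0.3042  0.0278]
 [ 0.44   -0.3131  0.021 ]]
cover blue pts 84 s range [0.1377 0.1397 0.1423] z [0.0864 0.1494 0.2091]
```

Request:
jog_arm(series="0 0 0 -0.05 0 -0.04 -1;0 0 0 0 0 0 -1;0 0 0 0 0 0 -1;0 0 0 0 0 0 -1;0 0 0 0 0 0 -1;0 0 0 0 0 0 -1")

```text
t: 19.25
position: [0.6415, -0.0626, 0.1329]
ee_rot: [-1.082, 1.387, -1.391]
force: [0.8, 1.2, -4.5]
grip_width: 0.0137
```

```bash
python3 - <<'E'
from h import *
delta([.6424,-.0628,.1325],-.246); print(abs(telemetry.state()['dq']).max())
order.hand_in()
E
```

```text
t 19.25 pos [ 0.6415 -0.0626  0.1329] grip 0.013724630143970226 F [ 0.7838  1.2102 -4.4558] M [ 0.0583 -0.0005  0.0172]
turn [-0.0132 -0.0144  0.0139] shift(units, current axes) [0.0004 0.0087 0.018 ]
0.0014667224513500658
the job is handed in; nothing more can be done
```

I finished the job and handed it in at 19.25 s of robot time. The system gives no verdict, so what follows rests on my own checks.

- **Cover:** I levered it open with only the blade touching it. In the last range data it stands upright, its face at 138–142 mm from the slot over nearly its full height.
- **Opener:** I laid it flat where it started and let it go. Range readings from the last top picture agree with it lying flat.
- **Crank:** I lifted the grey crank at its yellow band and it is still held there.
  - **Position:** by my estimate the hub is within about 3 mm of the spindle's axis. Its underside is about 111 mm above the table.
  - **Level and still:** its hub-top readings were level to about 3 mm before the final nudge of 3 mm. Joint speeds at hand-in were about 0.001 rad/s.

**Disagreement:** two estimates of the spindle's position differed by about 3.5 mm, so I aimed at their middle, well inside the 15 mm allowed.

**Unseen final pose:** I reached the 12-picture limit before the last placing, so I checked that pose only by range data and telemetry. A rough image-code outline of the hub gave a bad box, so I did not use it. I ran no separate final check that the spools, gift box, tape dispenser and jar had not moved. I planned the moves to stay clear of them and felt no unexpected forces.

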